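# Fold back the bifold dust cover of a gauging nest

## Robot

A 6-joint arm with a two-finger parallel gripper is mounted at the origin on the work surface. World frame = base frame: x ahead of the robot, y to its left, z up, the work surface at z = 0. Lengths are in m, angles in rad, forces in N, time in s.
With the tool pointing down it reaches from about 0.3 to 0.775 m from the base axis. Payload 14.6 kg.
Tool frame: the origin (TCP) lies on the mounting face of the last link; the fingertips stand 199 mm ahead of it and the grasp point (between the pads) lies 180 mm ahead of it; z points along the fingers, y is the direction in which the jaws open and shut (so a half turn about z gives the same grasp; the last joint's range is limited). The gripper opens to 94 mm and grips with 3 to 60 N. Pads are 16 mm wide; open, the fingers measure 119 mm over their backs; the gripper's body (75 mm by 177 mm) begins 78 mm behind the grasp point.
Start: joints at [1.083, 0.3, 1.521, -0, 1.321, -0.067], TCP at [0.225, 0.502, 0.405] pointing down, gripper open.
Joint ranges: [-3.03, 3.03], [-0.79, 2.21], [0.23, 2.52], [-1.04, 4.18], [0, 3.07], [-2.55, 2.55]. Speed limits (rad/s): [2.22, 2.22, 2.57, 3.14, 3.14, 3.14].

## Interface

Orientations are given as [roll, pitch, yaw] about the fixed x, y, z axes, in that order (R = Rz(yaw) Ry(pitch) Rx(roll)).
In Python, from station import sensors, vision, job gives the robot as it stands. The module is installed in compiled form; this text tells all that it offers.
- The arm moves only by the tool arm_command, never from a script. Its argument "plan" is one flat list of numbers, 5 for each row, row after row: the closure, from -1 (fully open) to 1 (shut), so that 0 is half open, then the shift along the world's x, y, z scaled (see below), then the turn about the world's z scaled (see below). A call has 1 to 20 rows; each row is the pose to reach, as a shift and turn from the pose commanded when the call began; what a row does not reach only later rows make up. The controller multiplies each number of a shift by 400 mm and each number of a turn by 120 degrees. A row lasts 1/10 s, in which the tool goes at most 50 mm and 8.59 degrees, less where a joint would pass 70% of its speed; a pose out of reach is approached as far as the arm can. A call with a number of a shift or a turn outside -1 to 1 is refused whole. A call with a gripper value outside its range is refused whole. The fingers move at their own pace and stop on an object; "newtons" is the grip in N (left out, the last holds). Time passes only in rows, so rows that repeat a pose let the fingers close. It gives the time, the measured TCP pose, the force and the opening at its end, in the units of the state.
- sensors.get_obs(): the state, without advancing time (a new reading comes with each control period).
- vision.camera(name): name is "scene" or "top" or "wrist"; returns the picture (384x512x3 uint8, blue, green, red); there is no depth.
- vision.camera_params(name): a dict with "intrinsics" (3x3 intrinsics, pixels), "k1" (the pictures are not rectified: a ray, as slopes to the right and down, at radius r is drawn at 1 + k1 r^2 times it, then the intrinsics apply), "rvec" (rotation vector, rad) and "tvec" (3), from world to camera coordinates, as OpenCV has them. Camera axes: x right, y down, z forward; pixel columns grow to the right and rows downward; lengths in m; the calibration is good to about 2 mm. A picture is of the moment at which its call begins: read the wrist's pose just before it. camera_params takes no time and is no camera call; for the wrist camera it gives the pose at the moment of the call.
- job.hand_in(): hands the job in, once; it reports no verdict.
Trained networks look in the newest picture that a camera, given by its name, has taken for a name from the list of things; names that differ only in an ending like _2 or _b are one class to them, and where a whole thing is asked for, a point or a joint stands for the part that bears it (a point fixed in the world has none). Each returns a list of dicts, best first, with "confidence" (0 to 1); they miss things now and then, are a little off and sometimes report something else, mostly with a low value. They report only what shows in the picture. A call takes as long as a camera call.
- vision.search_frame(name, camera): "at" ([row, column] in pixels, amid what is visible of it).
- vision.silhouettes(name, camera): "mask" (384x512 bool, what is visible of it) and "at" ([row, column] in pixels, amid what is visible of it).
- vision.pinpoint(name, camera): "at" ([row, column] in pixels: a listed point, or the origin of a listed thing).
The state is a dict: "time_s": time; "qpos": joint angles; "joint_vel": joint speeds; "tau": joint torques, N m; "ee_pos": TCP position; "eef_rot": TCP orientation; "force": force on the tool from outside, world axes, zero at the start; "moment": the same for the moment, N m; "grip_width": finger opening in m.
Only numpy, scipy, OpenCV 4.12 (cv2) and the standard library are available. Lean on these libraries where they do the work, as an engineer would, in place of code of your own. Each camera call takes 0.05 s, during which the arm holds its last target.

## Task

The front leaf of the gauging nest's folding dust cover has been left standing half open. Push it over until it lies folded flat on the rear leaf and its spring catch holds it there by itself, with the rear leaf still down on the box. Be gentle: the cover is thin sheet, so never press on the nest or its cover with more than 25 newtons, and leave the pistons, the connecting rod and the other things where they are.

Things in the scene. Friction and masses are not known exactly. Their poses are not given: they have to be found in the camera images.
- nest: the gauging nest: a teal steel box fixed to the table, 382 mm long (its x), 206 mm wide (its y), 80 mm high, roofed by two hinged aluminium leaves; yaw -63 to +63 degrees. Origin on the table under the middle of the fold line. The box reaches from 170 mm in front of it (-x) to 212 mm behind it (+x). The rear leaf lies on the rear half, its top face 85 mm above the table.
- fold_mid (a point): middle of the fold line, the hinge axis between the leaves: along the nest's y, 94 mm above the table. The front leaf turns about it: a 5 mm sheet, 160 mm long from this axis, 190 mm wide. Push it over on the face that looks forward (nest -x) when it stands up; folded flat, that face looks up, about 100 mm above the table.
- front_leaf (a joint): angle (rad) of the front leaf about the fold axis: 0 = flat forward over the front half of the box, 1.57 = straight up, 3.14 = folded right over onto the rear leaf. The hinge is stiff (0.06 N m) with a spring (0.29 N m/rad, at rest at 1.3 rad) that lifts a folded leaf which the catch does not hold back to about 1.5 rad.
- front_edge (a point): middle of the front leaf's free edge, a rolled lip 8 mm thick and 190 mm long, 160 mm from the fold axis. Folded flat it is 160 mm behind the fold line (nest +x), its centre 97.5 mm above the table, from 6.5 mm lower to 8 mm higher: unreported shims under the catch set where the leaf comes to rest on a hard buffer, at 3.09 to 3.18 rad.
- catch_foot (a point): on the rear leaf at mid-width, 185 mm behind the fold line: foot of the spring roller catch, a dark steel block 50 mm wide, 153 to 195 mm behind the fold line, its top 103 to 118 mm above the table. Its roller resists the lip over the last 11 mm, lets it pass about 3 mm before the stop, then holds it down. Pressing 130 mm from the fold line this takes about 9 to 14 N.
- rear_leaf (a joint): angle (rad) of the rear leaf about its hinge at the rear of the box: 0 = lying down on the box (as it starts and must remain), positive = lifted.
- piston_in: bystander, to be left alone: an aluminium piston, 80 mm across and 58 mm high, standing inside the box under the cover. Origin at its underside unless said otherwise.
- piston_out: bystander, to be left alone: an identical piston standing on the table beside the box. Origin at its underside unless said otherwise.
- con_rod: bystander, to be left alone: a steel connecting rod lying flat beside the box; origin at the centre of its big end (60 mm across), rod 180 mm long along its +x, 22 mm thick. Origin at its underside unless said otherwise.
- glove_box: bystander, to be left alone: a black box, 120 x 230 x 75 mm. Origin at its underside unless said otherwise.
- wrench: bystander, to be left alone: a 200 mm open wrench lying on the table. Origin at its underside unless said otherwise.
- brush: bystander, to be left alone: a 200 mm hand brush lying on the table. Origin at its underside unless said otherwise.
- shell_stack: bystander, to be left alone: a cardboard tray, 160 x 70 x 30 mm, with a row of bearing shells, 56 mm high in all. Origin at its underside unless said otherwise.

How it is judged:
By the outcome, as a careful person would: the job done as asked, in the order asked, and still so for the second after the job is handed in, with the robot touching nothing.
It also fails if it takes over 64 s, if anything falls off the work surface, if the arm or the gripper's body presses on something with over 40 N, if the wrist force passes 120 N, or if a joint passes its speed limit or range.

## Working session

There is one attempt and no reset: what is moved stays moved. The work goes in short steps, Python scripts to look and compute and a tool call to move; the robot and the scene stay as the last step left them, time stands still between calls to the robot, and variables do not carry over. Pictures are saved under pics/ and viewed, and the job is handed in when it is done.

Besides the shell and the picture viewer there is one more tool, called after "Request:" as name(argument=value, ...), one argument or row to a line, values as JSON. arm_command: Moves the arm, as the interface text tells. Its arguments: {"type":"object","properties":{"plan":{"type":"array"},"newtons":{"type":"number"}},"required":["plan"]}

```bash
mkdir -p pics
cat > h.py <<'E'
import numpy as np, cv2
from station import sensors, vision, job
def ray(cam,at,P=None):
    p=P or vision.camera_params(cam); K=np.array(p["intrinsics"],float);R=cv2.Rodrigues(np.array(p["rvec"],float))[0];t=np.array(p["tvec"],float).ravel()
    u=np.array([(at[1]-K[0,2])/K[0,0],(at[0]-K[1,2])/K[1,1]]);s=u.copy()
    for _ in range(30): s=u/(1+p["k1"]*(s@s))
    return -R.T@t, R.T@np.array([s[0],s[1],1.])
def onz(cam,at,z):
    c,d=ray(cam,at); return c+d*(z-c[2])/d[2]
def proj(cam,X):
    p=vision.camera_params(cam); K=np.array(p["intrinsics"],float);R=cv2.Rodrigues(np.array(p["rvec"],float))[0];t=np.array(p["tvec"],float).ravel()
    c=R@np.array(X,float)+t; s=c[:2]/c[2]; s=s*(1+p["k1"]*(s@s)); return np.array([K[1,1]*s[1]+K[1,2],K[0,0]*s[0]+K[0,2]])
def tri(a,b):
    (c1,d1),(c2,d2)=a,b
    A=np.stack([d1,-d2],1); l=np.linalg.lstsq(A,c2-c1,rcond=None)[0]
    p,q=c1+d1*l[0],c2+d2*l[1]; return (p+q)/2,np.linalg.norm(p-q)
E
python3 - <<'E'
from h import *
np.set_printoptions(precision=4,suppress=True)
print(sensors.get_obs())
for c in ("scene","top"):
    im=vision.camera(c); cv2.imwrite(f"pics/{c}0.png",im)
    for n in ("fold_mid","front_edge","catch_foot","nest"):
        for r in vision.pinpoint(n,c)[:2]: print(c,n,r["at"],r["confidence"])
    print(ray(c,(192,256)))
for n,z in(("fold_mid",.094),("catch_foot",.085),("nest",0)):
    r=vision.pinpoint(n,"top")
    if r: print(n,onz("top",r[0]["at"],z))
E
```

```text
{'time_s': 0.0, 'qpos': array([ 1.0834,  0.3005,  1.5216, -0.    ,  1.3207, -0.0666]), 'joint_vel': array([ 0.0008, -0.0001,  0.0017,  0.0006,  0.0032,  0.0008]), 'tau': array([  0.0003, -53.182 , -35.2731,   0.0708,   0.0245,  -0.    ]), 'ee_pos': array([0.2247, 0.502 , 0.4041]), 'eef_rot': array([-3.1404, -0.0001,  2.7208]), 'force': array([-0.1127,  0.0225, -0.4255]), 'moment': array([-0.0094, -0.0049, -0.0569]), 'grip_width': 0.0936687065723881}
scene fold_mid [204.6, 270.1] 0.64
scene fold_mid [167.8, 302.9] 0.49
scene front_edge [166.4, 301.0] 0.69
scene catch_foot [216.0, 208.0] 0.78
scene catch_foot [203.9, 265.9] 0.25
scene nest [225.2, 264.9] 0.82
(array([1.3127, 0.5942, 0.9658]), array([-0.5712, -0.4879, -0.6601]))
top fold_mid [191.4, 233.1] 0.97
top front_edge [213.5, 209.5] 0.86
top catch_foot [147.4, 266.9] 0.59
top nest [198.4, 237.2] 0.64
(array([ 0.3077, -0.0297,  1.4424]), array([ 0.1968, -0.0243, -0.9802]))
fold_mid [0.5818 0.0082 0.094 ]
catch_foot [ 0.7255 -0.1019  0.085 ]
nest [ 0.5768 -0.0024  0.    ]
```

View pics/scene0.png

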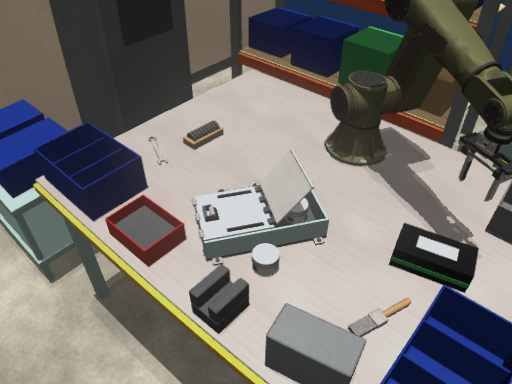

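View pics/top0.png

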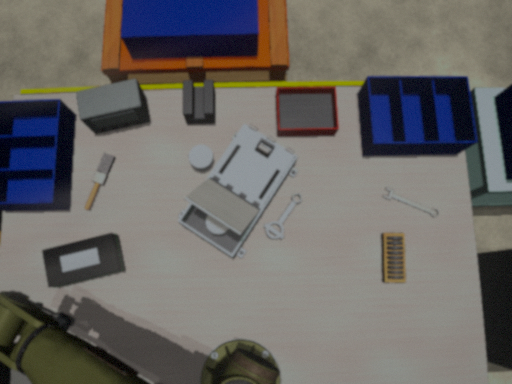

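Run:
```python
from h import *
np.set_printoptions(precision=4,suppress=True)
for c in ("scene","top"):
    vision.camera(c)
g=lambda n,c:vision.pinpoint(n,c)[0]["at"]
for n in ("fold_mid","front_edge","catch_foot","nest"):
    a,b=g(n,"top"),g(n,"scene"); print(n,a,b,tri(ray("top",a),ray("scene",b)))
for n in("piston_out","con_rod","glove_box","wrench","brush","shell_stack"):
    r=vision.pinpoint(n,"top")
    if r: print(n,r[0]["confidence"],onz("top",r[0]["at"],0))
```

```text
fold_mid [190.5, 232.9] [205.2, 264.5] (array([0.5853, 0.0085, 0.0917]), np.float64(0.000775300043089585))
front_edge [214.2, 209.1] [167.5, 301.3] (array([0.4937, 0.0714, 0.2177]), np.float64(0.003911450711929137))
catch_foot [146.5, 265.9] [218.7, 207.4] (array([ 0.7313, -0.098 ,  0.0725]), np.float64(0.003594067387140265))
nest [199.1, 235.0] [216.5, 208.6] (array([ 0.6346, -0.062 ,  0.0263]), np.float64(0.1842313080036538))
piston_out 0.87 [0.7052 0.1131 0.    ]
con_rod 0.94 [ 0.4737 -0.1231  0.    ]
glove_box 0.63 [0.3853 0.4977 0.    ]
wrench 0.87 [ 0.5519 -0.5851  0.    ]
brush 0.79 [0.6398 0.4686 0.    ]
shell_stack 0.92 [ 0.3727 -0.5069  0.    ]
```

The images show the nest in the middle, with its rear leaf and catch pointing away from the robot and to its right (top image about (147,267)). The front leaf is half open with its lip near (213,209). piston_out and the con_rod lie beside the box. I'll check a pose fit by drawing a model over the images.

```bash
cat > ov.py <<'E'
from h import *
def ov(F,yaw,th,tag,ims):
    ex=np.array([np.cos(yaw),np.sin(yaw),0]);ey=np.array([-np.sin(yaw),np.cos(yaw),0]);F=np.array([*F,0.])
    W=lambda x,y,z:F+ex*x+ey*y+np.array([0,0,z])
    polys=[[W(-.17,-.103,.08),W(.212,-.103,.08),W(.212,.103,.08),W(-.17,.103,.08)],
     [W(0,-.095,.094),W(0,.095,.094),W(-.16*np.cos(th),.095,.094+.16*np.sin(th)),W(-.16*np.cos(th),-.095,.094+.16*np.sin(th))],
     [W(.153,-.025,.11),W(.195,-.025,.11),W(.195,.025,.11),W(.153,.025,.11)]]
    out=[]
    for c,(r,cc) in (("scene",(110,130)),("top",(90,130))):
        im=ims[c]; k=4
        cr=cv2.resize(im[r:r+180,cc:cc+200] if c=="scene" else im[r+20:r+200,cc:cc+200],None,fx=k,fy=k,interpolation=cv2.INTER_CUBIC)
        r0=r if c=="scene" else r+20
        cr=cv2.resize(cr,(800,720)); 
        for p,col in zip(polys,((0,0,255),(0,255,0),(255,0,0))):
            q=np.array([[(proj(c,X)[1]-cc+.5)*k,(proj(c,X)[0]-r0+.5)*k] for X in p]).astype(int)
            cv2.polylines(cr,[q],True,col,1)
        cv2.imwrite(f"pics/{tag}_{c}.png",cr[:600])
E
python3 - <<'E'
from ov import *
ims={c:cv2.imread(f"pics/{c}0.png") for c in("scene","top")}
ov((.584,.008),np.radians(-37),.85,"ov1",ims)
E
```

```text
(no output)
```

View pics/ov1_scene.png

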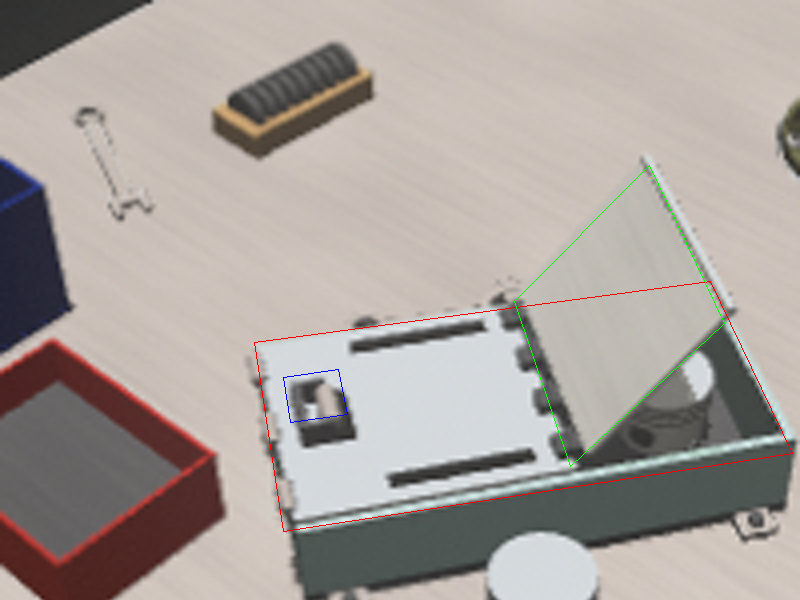

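View pics/ov1_top.png

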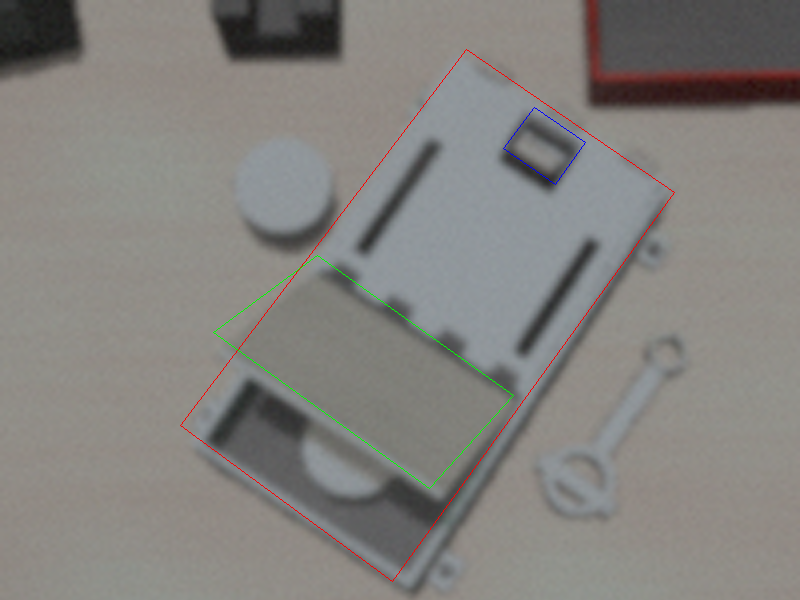

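Run:
```python
from ov import *
from scipy.optimize import least_squares
k=4
obs=[("top",(413,590),(-.17,-.103,.08)),("top",(197,448),(-.17,.103,.08)),
("scene",(793,437),(-.17,.103,.08)),("scene",(290,522),(.212,.103,.08))]
lip=[("top",(222,350),.095),("top",(437,498),-.095),("scene",(648,157),-.095),("scene",(733,310),.095)]
off={"scene":(110,130),"top":(110,130)}
def f(p):
    x,y,w,th=p;r=[]
    R=np.array([[np.cos(w),-np.sin(w),0],[np.sin(w),np.cos(w),0],[0,0,1]])
    L=[(c,u,(-.16*np.cos(th),yy,.094+.16*np.sin(th))) for c,u,yy in lip]
    for c,u,X in obs+L:
        q=proj(c,R@np.array(X)+[x,y,0]); r+=[(u[0]/k+130-.5)-q[1],(u[1]/k+110-.5)-q[0]]
    return np.array(r)
s=least_squares(f,[.58,0,-.64,.85]);print(s.x,np.degrees(s.x[2]));print(s.fun.reshape(-1,2).round(1))
ims={c:cv2.imread(f"pics/{c}0.png") for c in("scene","top")}
ov(s.x[:2],s.x[2],s.x[3],"ov2",ims)
```

```text
[ 0.57568072  0.00143291 -0.61384101  0.82957738] -35.17049928534888
[[ 0.8 -0.6]
 [ 1.3  1.2]
 [ 0.1 -0.2]
 [-0.3 -1.1]
 [-0.2 -0.8]
 [-1.7 -1.1]
 [ 0.2 -0.1]
 [ 1.  -0.3]]
```

View pics/ov2_scene.png

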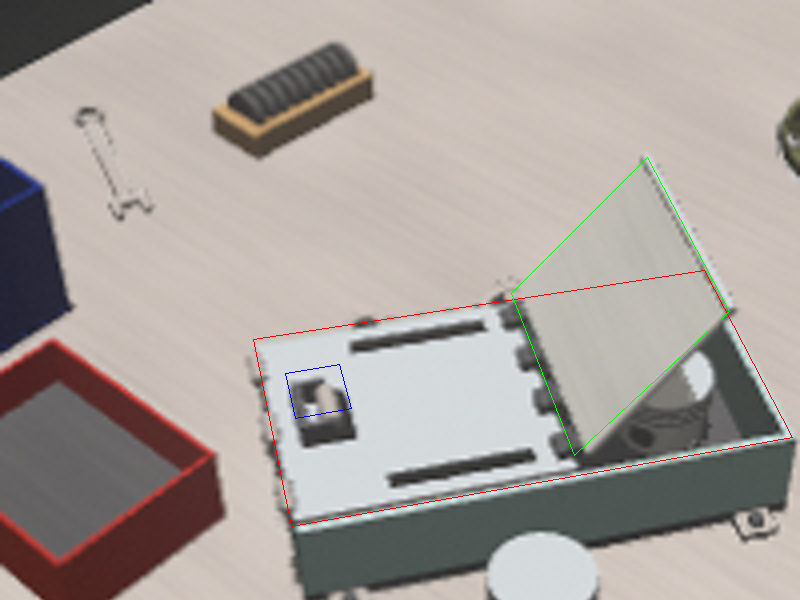

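View pics/ov2_top.png

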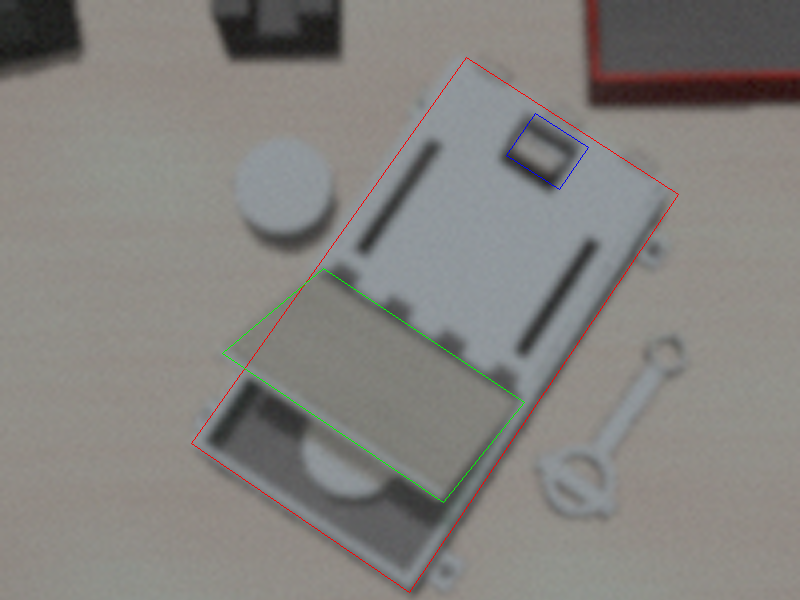

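The fit agrees to within a few mm: fold at about (0.577, 0.000), nest yaw about -36°, leaf about 0.84 rad. I'll close the fingers, turn the tool to match the nest and move in front of the lip.

Request:
arm_command(
  plan=[1,0.0,0,0,0,1,0.055,-0.1,0,-0.02,1,0.11,-0.2,0,-0.04,1,0.165,-0.3,0,-0.06,1,0.22,-0.4,0,-0.08,1,0.275,-0.5,0,-0.1,1,0.33,-0.6,0,-0.1,1,0.385,-0.7,0,-0.1,1,0.44,-0.8,0,-0.1,1,0.495,-0.9,0,-0.1,1,0.547,-1,-0.01,-0.1,1,0.547,-1,-0.03,-0.1,1,0.547,-1,-0.0375,-0.1,1,0.547,-1,-0.0375,-0.1],
  newtons=20,
)

```text
time_s: 2.85
ee_pos: [0.4431, 0.1027, 0.3893]
eef_rot: [-3.141, -0.001, 2.512]
force: [0.7, -0.7, -0.0]
grip_width: 0.0007
```

Run:
```python
from ov import *
o=sensors.get_obs();print(o["ee_pos"],o["eef_rot"],o["force"],o["grip_width"],o["time_s"])
ims={c:vision.camera(c) for c in("scene","top")}
ov((.577,0),np.radians(-36),.84,"ov3",ims)
cv2.imwrite("pics/w3.png",vision.camera("wrist"))
```

```text
[0.44313114 0.10265929 0.38928989] [-3.14105084e+00 -7.38897531e-04  2.51198957e+00] [ 0.74318947 -0.67356774 -0.00968319] 0.0007056587392108137 2.85
```

View pics/ov3_scene.png

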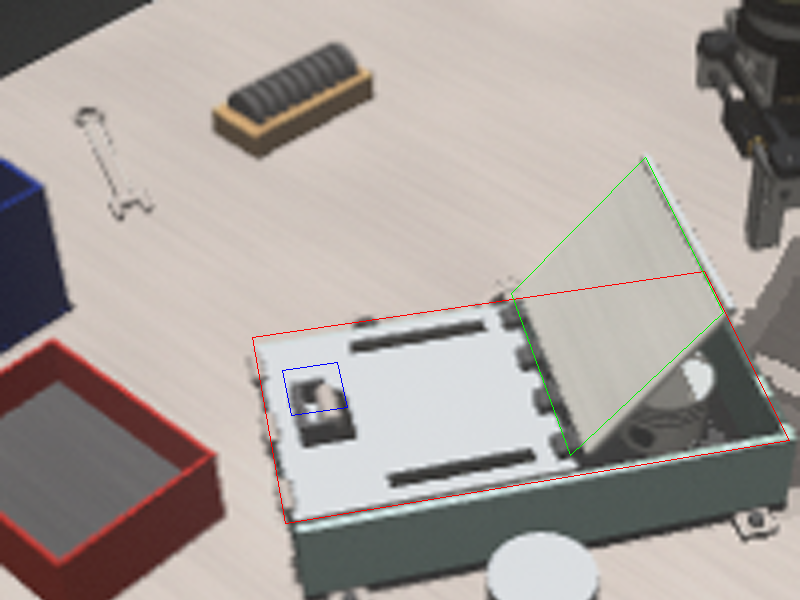

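View pics/w3.png

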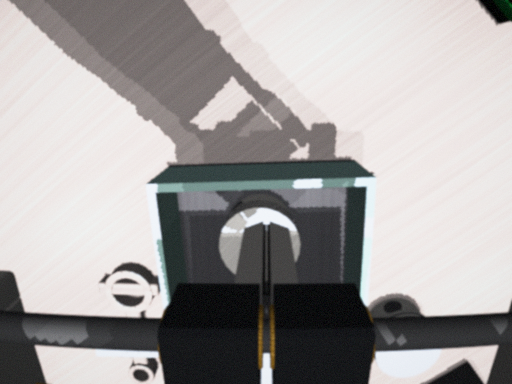

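The wrist picture shows the box rim's front corners at about (183,150) and (180,375). The fingers are centred on it and square to it. I'll use the corners to refine the fit.

Run:
```python
from h import *
a=onz("wrist",(183,150),.08);b=onz("wrist",(181,375),.08);print(a,b,np.linalg.norm(a-b))
d=(a-b)[:2];print("yaw of a-b",np.degrees(np.arctan2(d[1],d[0])))
m=(a+b)/2
for y in(-35,-36,-37):
  w=np.radians(y);print(y,m[:2]+.17*np.array([np.cos(w),np.sin(w)]))
```

```text
[0.3819929  0.01998857 0.08      ] [0.49826784 0.18297824 0.08      ] 0.20021362844184434
yaw of a-b -125.50361989927244
-35 [0.57938622 0.00397541]
-36 [0.57766326 0.00155991]
-37 [ 0.5758984  -0.00082515]
```

Request:
arm_command(
  plan=[1,0.02,-0.0143,0,0,1,0.04,-0.0286,0,0,1,0.06,-0.0428,0,0,1,0.08,-0.0571,0,0,1,0.095,-0.0678,0,0,1,0.11,-0.0785,0,0,1,0.125,-0.0892,0,0,1,0.14,-0.1,0,0,1,0.155,-0.1106,0,0,1,0.17,-0.1213,0,0,1,0.185,-0.132,0,0,1,0.185,-0.132,0,0],
)

```text
time_s: 4.2
ee_pos: [0.5181, 0.0487, 0.3895]
eef_rot: [-3.141, 0.0, 2.511]
force: [0.6, 0.5, -0.2]
grip_width: 0.0005
```

Run:
```python
from ov import *
ims={c:vision.camera(c) for c in("scene",)};ims["top"]=ims["scene"]
cv2.imwrite("pics/s4.png",cv2.resize(ims["scene"][100:300,130:400],None,fx=2.9,fy=2.9))
```

```text
(no output)
```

View pics/s4.png

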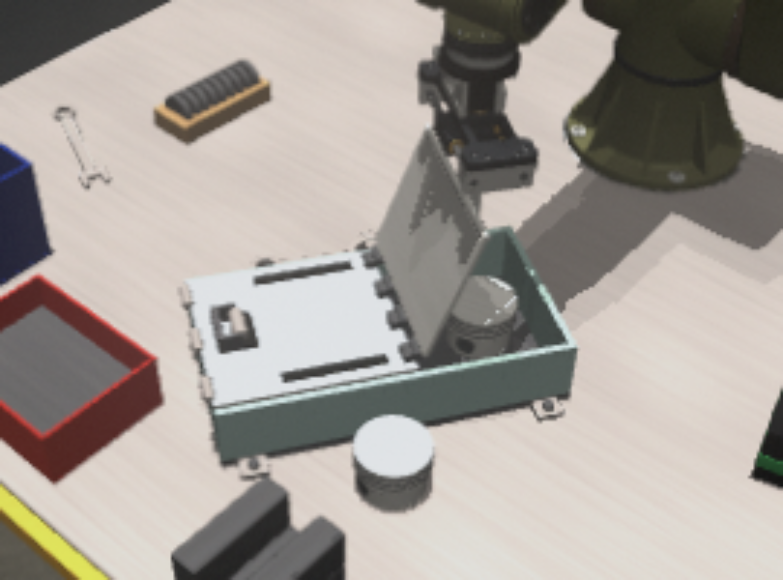

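The scene picture shows the leaf now at roughly 65–70°, leaning on the finger, with the gripper body well above it. I'll keep going past vertical.

Request:
arm_command(
  plan=[1,0.016,-0.0114,0,0,1,0.032,-0.0228,0,0,1,0.048,-0.0343,0,0,1,0.064,-0.0457,0,0,1,0.08,-0.0571,0,0,1,0.096,-0.0685,0,0,1,0.112,-0.08,0,0,1,0.128,-0.0914,0,0,1,0.144,-0.1028,0,0,1,0.16,-0.1142,0,0,1,0.176,-0.1256,0,0,1,0.192,-0.137,0,0,1,0.208,-0.1485,0,0,1,0.224,-0.16,0,0,1,0.24,-0.1713,0,0,1,0.256,-0.183,0,0,1,0.256,-0.183,0,0],
)

```text
time_s: 5.95
ee_pos: [0.6205, -0.0246, 0.3896]
eef_rot: [3.141, 0.001, 2.511]
force: [-0.1, -0.6, 1.0]
grip_width: 0.0003
```

Run:
```python
from ov import *
im=vision.camera("scene")
cv2.imwrite("pics/s5.png",cv2.resize(im[100:300,130:400],None,fx=2.9,fy=2.9))
```

```text
(no output)
```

View pics/s5.png

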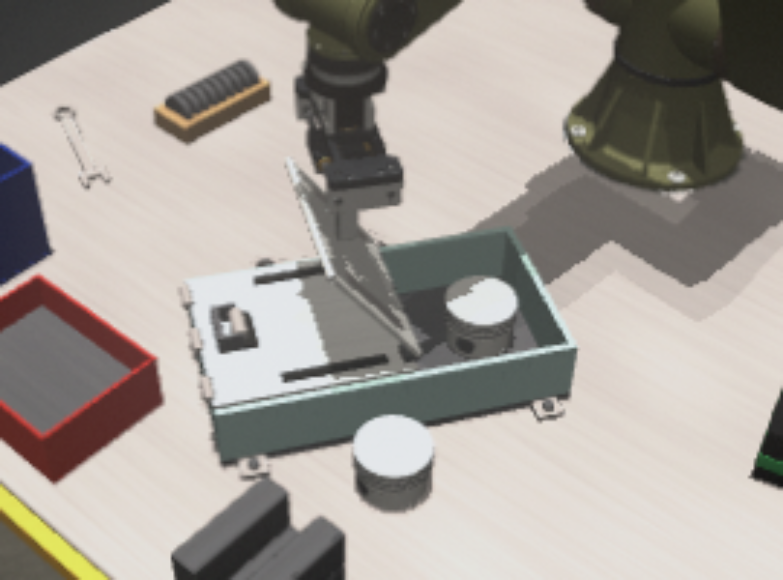

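The leaf is past vertical, leaning back at about 120° and following the fingertip. I'll arc over and down to just above the catch.

Request:
arm_command(
  plan=[1,0.015,-0.011,-0.006,0,1,0.03,-0.0218,-0.014,0,1,0.046,-0.033,-0.022,0,1,0.061,-0.0436,-0.031,0,1,0.075,-0.0535,-0.045,0,1,0.089,-0.0635,-0.06,0,1,0.102,-0.0727,-0.076,0,1,0.112,-0.08,-0.093,0,1,0.122,-0.0872,-0.111,0,1,0.132,-0.0945,-0.13,0,1,0.142,-0.1015,-0.145,0,1,0.15,-0.107,-0.158,0,1,0.16,-0.114,-0.168,0,1,0.16,-0.114,-0.168,0],
)

```text
time_s: 7.4
ee_pos: [0.6843, -0.07, 0.3219]
eef_rot: [-3.142, 0.0, 2.511]
force: [0.2, 0.1, 2.4]
grip_width: 0.0004
```

Run:
```python
from ov import *
im=vision.camera("scene")
cv2.imwrite("pics/s6.png",cv2.resize(im[120:270,160:360],None,fx=4,fy=4,interpolation=cv2.INTER_CUBIC))
```

```text
(no output)
```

View pics/s6.png

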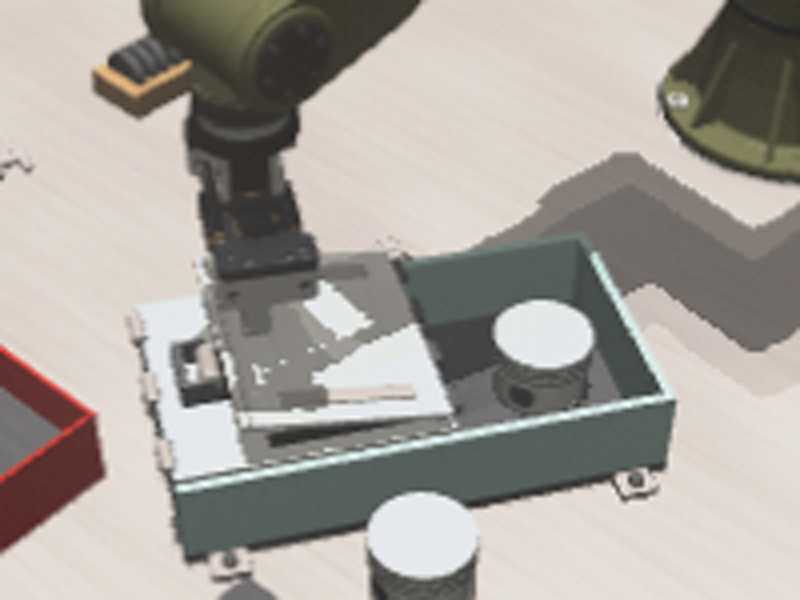

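The leaf is nearly closed, with the finger about 130 mm from the fold on its mid-width and the lip just short of the roller. The reading is 2.4 N. Now I'll press down in small steps.

Request:
arm_command(
  plan=[1,0,0,-0.005,0,1,0,0,-0.01,0,1,0,0,-0.0125,0,1,0,0,-0.0125,0],
)

```text
time_s: 7.85
ee_pos: [0.6838, -0.0696, 0.3175]
eef_rot: [3.142, 0.0, 2.511]
force: [0.1, -1.2, 2.3]
grip_width: 0.0003
```

Request:
arm_command(
  plan=[1,0,0,-0.0025,0,1,0,0,-0.005,0,1,0,0,-0.005,0],
)

```text
time_s: 8.15
ee_pos: [0.6839, -0.0696, 0.3153]
eef_rot: [-3.142, -0.0, 2.511]
force: [1.8, -0.5, 2.3]
grip_width: 0.0006
```

Request:
arm_command(
  plan=[1,0,0,-0.0025,0,1,0,0,-0.005,0,1,0,0,-0.005,0],
)

```text
time_s: 8.45
ee_pos: [0.6839, -0.0696, 0.3133]
eef_rot: [-3.142, -0.0, 2.511]
force: [1.3, 0.0, 2.0]
grip_width: 0.0009
```

Request:
arm_command(
  plan=[1,0,0,-0.0025,0,1,0,0,-0.0025,0],
)

```text
time_s: 8.65
ee_pos: [0.6839, -0.0696, 0.3123]
eef_rot: [-3.142, -0.0, 2.511]
force: [0.9, -0.1, 2.6]
grip_width: 0.0003
```

Request:
arm_command(
  plan=[1,0,0,-0.0025,0,1,0,0,-0.0025,0],
)

```text
time_s: 8.85
ee_pos: [0.6839, -0.0696, 0.3113]
eef_rot: [-3.142, -0.0, 2.511]
force: [1.4, -0.9, 2.7]
grip_width: 0.0009
```

Request:
arm_command(
  plan=[1,0,0,-0.0025,0,1,0,0,-0.0025,0],
)

```text
time_s: 9.05
ee_pos: [0.6839, -0.0696, 0.3103]
eef_rot: [-3.142, -0.0, 2.511]
force: [0.3, -1.5, 2.3]
grip_width: 0.0006
```

Request:
arm_command(
  plan=[1,0,0,-0.0025,0,1,0,0,-0.0025,0],
)

```text
time_s: 9.25
ee_pos: [0.6839, -0.0696, 0.3093]
eef_rot: [-3.141, -0.0, 2.511]
force: [1.6, -0.5, 2.6]
grip_width: 0.0006
```

Request:
arm_command(
  plan=[1,0,0,-0.0025,0,1,0,0,-0.0025,0],
)

```text
time_s: 9.45
ee_pos: [0.6839, -0.0696, 0.3083]
eef_rot: [-3.142, -0.0, 2.511]
force: [0.7, -1.4, 2.3]
grip_width: 0.0003
```

Request:
arm_command(
  plan=[1,0,0,-0.0025,0,1,0,0,-0.0025,0],
)

```text
time_s: 9.65
ee_pos: [0.6839, -0.0696, 0.3073]
eef_rot: [-3.142, -0.0, 2.511]
force: [0.9, -0.9, 1.2]
grip_width: 0.0001
```

Request:
arm_command(
  plan=[1,0,0,-0.0025,0,1,0,0,-0.0025,0],
)

```text
time_s: 9.85
ee_pos: [0.6839, -0.0696, 0.3063]
eef_rot: [-3.142, -0.0, 2.511]
force: [1.1, -0.2, 1.8]
grip_width: 0.0006
```

Request:
arm_command(
  plan=[1,0,0,-0.0025,0,1,0,0,-0.0025,0],
)

```text
time_s: 10.05
ee_pos: [0.6839, -0.0696, 0.3053]
eef_rot: [-3.142, -0.0, 2.511]
force: [0.9, -0.3, 2.7]
grip_width: 0.0005
```

Request:
arm_command(
  plan=[1,0,0,-0.0025,0,1,0,0,-0.0025,0],
)

```text
time_s: 10.25
ee_pos: [0.6839, -0.0696, 0.3046]
eef_rot: [3.142, 0.0, 2.511]
force: [1.9, -1.4, 3.8]
grip_width: 0.0006
```

Request:
arm_command(
  plan=[1,0,0,-0.0025,0,1,0,0,-0.0025,0],
)

```text
time_s: 10.45
ee_pos: [0.6839, -0.0696, 0.304]
eef_rot: [3.141, 0.001, 2.511]
force: [-1.0, -1.0, 7.3]
grip_width: 0.0005
```

The roller engages at a tip height of about 105 mm. I'll use finer steps from here.

Request:
arm_command(
  plan=[1,0,0,-0.0015,0,1,0,0,-0.0015,0],
)

```text
time_s: 10.65
ee_pos: [0.6839, -0.0696, 0.3037]
eef_rot: [3.141, 0.001, 2.511]
force: [-0.7, -0.9, 9.2]
grip_width: 0.0004
```

Request:
arm_command(
  plan=[1,0,0,-0.0015,0,1,0,0,-0.0015,0],
)

```text
time_s: 10.85
ee_pos: [0.6839, -0.0696, 0.3033]
eef_rot: [3.141, 0.001, 2.511]
force: [-1.7, -1.0, 11.0]
grip_width: 0.0005
```

Request:
arm_command(
  plan=[1,0,0,-0.001,0,1,0,0,-0.001,0],
)

```text
time_s: 11.05
ee_pos: [0.6839, -0.0696, 0.3031]
eef_rot: [3.141, 0.001, 2.511]
force: [-2.9, -0.0, 11.2]
grip_width: 0.0006
```

Request:
arm_command(
  plan=[1,0,0,-0.001,0,1,0,0,-0.001,0],
)

```text
time_s: 11.25
ee_pos: [0.6839, -0.0696, 0.3028]
eef_rot: [3.141, 0.001, 2.511]
force: [-2.6, -0.9, 12.3]
grip_width: 0.0006
```

Request:
arm_command(
  plan=[1,0,0,-0.0015,0,1,0,0,-0.0015,0],
)

```text
time_s: 11.45
ee_pos: [0.6839, -0.0696, 0.3022]
eef_rot: [3.141, 0.001, 2.511]
force: [-3.1, -0.8, 12.5]
grip_width: 0.0006
```

Request:
arm_command(
  plan=[1,0,0,-0.0015,0,1,0,0,-0.0015,0],
)

```text
time_s: 11.65
ee_pos: [0.6839, -0.0696, 0.3017]
eef_rot: [3.141, 0.001, 2.511]
force: [-3.1, -0.5, 12.7]
grip_width: 0.0004
```

Force has levelled at 12.5 N while the tool keeps moving, so the roller is riding over. I'll continue.

Request:
arm_command(
  plan=[1,0,0,-0.0015,0,1,0,0,-0.0015,0],
)

```text
time_s: 11.85
ee_pos: [0.6839, -0.0697, 0.301]
eef_rot: [3.141, 0.001, 2.511]
force: [-2.5, -1.5, 12.0]
grip_width: 0.0004
```

Request:
arm_command(
  plan=[1,0,0,-0.0015,0,1,0,0,-0.0015,0],
)

```text
time_s: 12.05
ee_pos: [0.6839, -0.0697, 0.3004]
eef_rot: [3.141, 0.001, 2.511]
force: [-1.1, -0.9, 11.6]
grip_width: 0.0004
```

Request:
arm_command(
  plan=[1,0,0,-0.0015,0,1,0,0,-0.0015,0],
)

```text
time_s: 12.25
ee_pos: [0.6839, -0.0697, 0.2995]
eef_rot: [3.141, 0.001, 2.511]
force: [-1.2, -0.8, 10.5]
grip_width: 0.0002
```

Request:
arm_command(
  plan=[1,0,0,-0.0015,0,1,0,0,-0.0015,0],
)

```text
time_s: 12.45
ee_pos: [0.6839, -0.0697, 0.2986]
eef_rot: [3.141, 0.001, 2.511]
force: [0.5, -1.4, 7.6]
grip_width: 0.0004
```

Request:
arm_command(
  plan=[1,0,0,-0.0015,0,1,0,0,-0.0015,0],
)

```text
time_s: 12.65
ee_pos: [0.6839, -0.0697, 0.2976]
eef_rot: [3.141, 0.001, 2.511]
force: [2.6, -0.9, 3.8]
grip_width: 0.0005
```

Request:
arm_command(
  plan=[1,0,0,-0.0015,0,1,0,0,-0.0015,0],
)

```text
time_s: 12.85
ee_pos: [0.6839, -0.0696, 0.2965]
eef_rot: [3.142, -0.0, 2.511]
force: [0.9, -1.9, 3.5]
grip_width: 0.0007
```

Force fell to about 3.5 N, so the roller has passed. I'll press on to the stop.

Request:
arm_command(
  plan=[1,0,0,-0.0015,0,1,0,0,-0.0015,0],
)

```text
time_s: 13.05
ee_pos: [0.6839, -0.0696, 0.2965]
eef_rot: [3.141, 0.0, 2.511]
force: [0.7, -1.5, 7.2]
grip_width: 0.0006
```

Request:
arm_command(
  plan=[1,0,0,-0.0015,0,1,0,0,-0.0015,0],
)

```text
time_s: 13.25
ee_pos: [0.6838, -0.0696, 0.2964]
eef_rot: [3.141, 0.001, 2.511]
force: [-1.7, -1.2, 11.0]
grip_width: 0.0004
```

It's on the hard buffer: the tip stays at 97.4 mm while force rises to 11 N. I'll lift off and look.

Request:
arm_command(
  plan=[1,0,0,0.005,0,1,0,0,0.02,0,1,0,0,0.06,0,1,0,0,0.12,0,1,0,0,0.2,0,1,-0.05,0,0.3,0,1,-0.15,0.0,0.35,0,1,-0.25,0.1,0.35,0,1,-0.35,0.2,0.35,0,1,-0.45,0.3,0.35,0,1,-0.5,0.4,0.35,0,1,-0.5,0.45,0.35,0,1,-0.5,0.45,0.35,0,1,-0.5,0.45,0.35,0],
)

```text
time_s: 14.65
ee_pos: [0.4837, 0.1107, 0.4363]
eef_rot: [3.141, 0.001, 2.513]
force: [-0.7, -0.1, 0.3]
grip_width: 0.0002
```

Run:
```python
from ov import *
ims={c:vision.camera(c) for c in("scene","top")}
ov((.578,.002),np.radians(-35.5),3.13,"ov7",ims)
g={c:{n:[(np.round(r["at"],1).tolist(),r["confidence"]) for r in vision.pinpoint(n,c)[:1]] for n in("front_edge","catch_foot","fold_mid")} for c in("scene","top")}
print(g)
try: print(tri(ray("top",g["top"]["front_edge"][0][0]),ray("scene",g["scene"]["front_edge"][0][0])))
except Exception as e: print(e)
for n in("piston_out","con_rod"):
    r=vision.pinpoint(n,"top"); print(n,onz("top",r[0]["at"],0) if r else None)
cv2.imwrite("pics/s7.png",cv2.resize(ims["scene"][150:270,170:330],None,fx=5,fy=5,interpolation=cv2.INTER_CUBIC))
```

```text
{'scene': {'front_edge': [([211.2, 215.8], 0.68)], 'catch_foot': [([216.7, 211.1], 0.95)], 'fold_mid': [([202.7, 265.0], 0.93)]}, 'top': {'front_edge': [([149.7, 257.7], 0.78)], 'catch_foot': [([142.4, 267.3], 0.87)], 'fold_mid': [([190.2, 235.4], 0.6)]}}
(array([ 0.71300976, -0.0727636 ,  0.10609307]), np.float64(0.003139624385224106))
piston_out [0.71346814 0.10695667 0.        ]
con_rod [ 0.47258015 -0.11352417  0.        ]
```

View pics/s7.png

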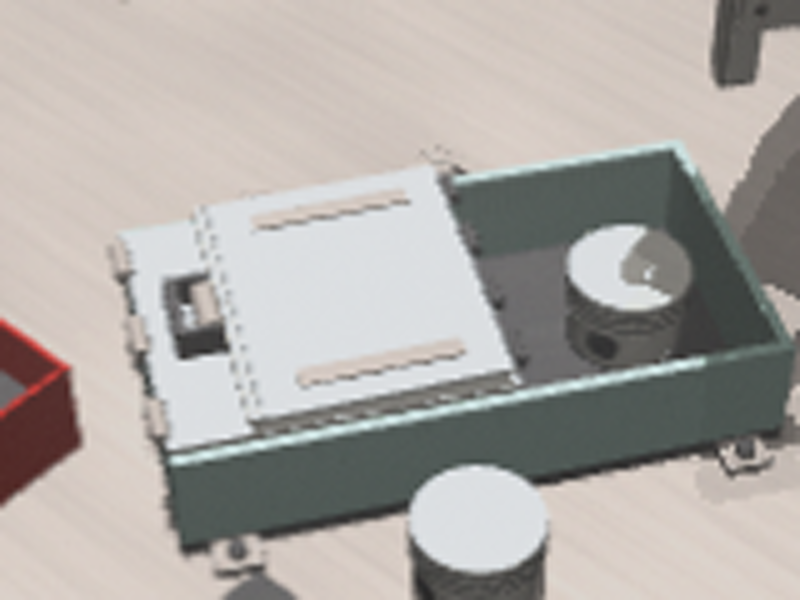

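View pics/ov7_top.png

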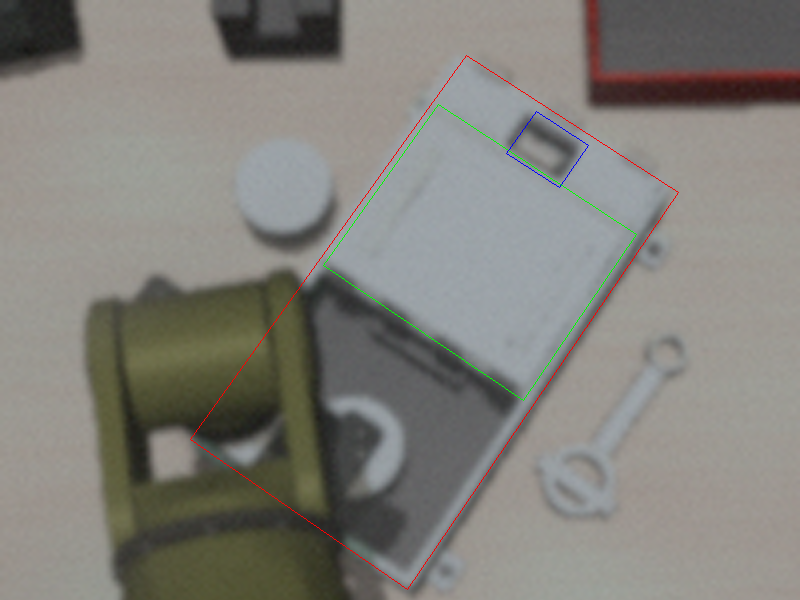

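The leaf lies flat with its lip under the catch, and it has stayed there for over a second without contact. The rear leaf is down. piston_out and the con_rod sit at the same pixels as before, at (284,187) and (580,475) in the crop. I'm handing it in.

Run:
```python
from station import job
print(job.hand_in())
```

```text
the job is handed in; nothing more can be done
None
```

The front leaf is folded flat on the rear leaf and its catch holds it there by itself; I handed the job in at about 15 s.

I pushed the leaf over with the closed fingertips, then pressed it down in small steps about 130 mm behind the fold line. The force peaked at about 13 N as the lip went over the roller, fell to 3.5 N once it was past, and I stopped at 11 N on the hard buffer. Forces were read only at the end of each move.

- **Leaf after release:** the pictures, over a second after I lifted off, show it flat with its lip under the catch. The network points put the lip at 106 mm high against an expected 97.5 mm. That is roughly the top of the shim range, but the fingertip stopping at 97.4 mm suggests the leaf sits lower. I take the network height to be a little off.
- **Rear leaf and nearby things:** the rear leaf is still down. piston_out and con_rod are at the same pixels as before, although the network's own positions for them differ by about 10 mm between the two looks, which I take as its noise. piston_in is still standing in the box. I didn't measure the other things again, but the arm stayed well clear of them.

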